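# Put the drawer pulls back in their sample trays

## Task

The round knob, the square knob and the bow pull have each been put in the wrong tray. Put each one in the pocket of the tray whose glued-on sample it matches, standing upright and flat on the pocket floor. A pocket holds only one piece at a time, so the empty tray without a sample may be used for parking, and it must be empty again at the end; leave the cup, the glue bottle and the roll where they are.

Things in the scene. Friction and masses are not known exactly. Their poses are not given: they have to be found in the camera images.
- round_knob: Round turned drawer knob: foot 38 mm across, waist 30 mm, round head 50 mm across, straight-sided from 24 to 37 mm above its underside. Loose, plain wood, darker than the trays, 28 to 84 g, all 42 mm high. Origin: centre of its underside; z up. Stands upright. At the start in the pocket of tray_square.
- square_knob: Square drawer knob: foot 38 x 38 mm, 20 mm high, under a square head 50 x 50 mm, 22 mm high, sides along its own x and y. Loose, plain wood, darker than the trays, 28 to 84 g, all 42 mm high. Origin: centre of its underside; z up. Stands upright. At the start in the pocket of tray_bow.
- bow_pull: Bow-shaped drawer pull: 60 mm long along own x, 28 mm wide along own y; two feet 16 mm long at its ends, joined on top by a bridge from 25 to 42 mm above its underside. Loose, plain wood, darker than the trays, 28 to 84 g, all 42 mm high. Origin: centre of its underside; z up. Stands upright. At the start in the pocket of tray_round, its length within 0.3 rad along the tray's x.
- tray_round: Fixed pale wood tray. Origin: underside centre of its pocket, on the bench. Pocket 74 x 74 mm, floor 6 mm and rim top 16 mm above the bench, walls 6 mm. On its +x side (away from the robot, yaw within 0.25 rad) a ledge, own x 43 to 117 mm, 86 mm wide, top 16 mm; glued on it at own (87, 0) mm is the sample, a copy of the round knob (50 mm across, top 58 mm above the bench).
- tray_square: Fixed pale wood tray. Origin: underside centre of its pocket, on the bench. Pocket 74 x 74 mm, floor 6 mm and rim top 16 mm above the bench, walls 6 mm. On its +x side (away from the robot, yaw within 0.25 rad) a ledge, own x 43 to 117 mm, 86 mm wide, top 16 mm; glued on it at own (87, 0) mm is the sample, a copy of the square knob (50 x 50 mm, top 58 mm above the bench).
- tray_bow: Fixed pale wood tray. Origin: underside centre of its pocket, on the bench. Pocket 74 x 74 mm, floor 6 mm and rim top 16 mm above the bench, walls 6 mm. On its +x side (away from the robot, yaw within 0.25 rad) a ledge, own x 43 to 117 mm, 86 mm wide, top 16 mm; glued on it at own (87, 0) mm is the sample, a copy of the bow pull (60 mm along x, 28 mm along y, top 58 mm above the bench).
- tray_spare: Fixed pale wood tray. Origin: underside centre of its pocket, on the bench. Pocket 74 x 74 mm, floor 6 mm and rim top 16 mm above the bench, walls 6 mm. On its +x side (away from the robot, yaw within 0.25 rad) a ledge, own x 43 to 117 mm, 86 mm wide, top 16 mm; the ledge is bare (no sample). Empty at the start; the free spot.
- cup: Bystander: white open cup, 76 mm across, 85 mm high, to the robot's right. Origin: centre of its underside.
- glue: Bystander: white glue bottle with orange cap, 56 mm across, 130 mm high, to the robot's left. Origin: centre of its underside.
- tape_roll: Bystander: flat roll, 90 mm across, 24 mm high, beyond the trays. Origin: centre of its underside.

How it is judged:
At the end, for the whole second after the job is handed in: Each of the three pieces stands (within 0.12 rad of upright, at rest, released) on the floor of the pocket of the tray with its own sample: origin within 30 mm of the pocket centre along each tray axis and 2 to 10 mm above the tray's underside. The spare tray is therefore empty (x of round_knob in the frame of tray_round between -0.03 and 0.03 m and y of round_knob in the frame of tray_round between -0.03 and 0.03 m and z of round_knob in the frame of tray_round between 0.002 and 0.01 m and angle between each of round_knob, square_knob, bow_pull's own z axis and vertical below 0.12 rad and linear speed of each of round_knob, square_knob, bow_pull below 0.02 m/s and angular speed of each of round_knob, square_knob, bow_pull below 0.2 rad/s and x of square_knob in the frame of tray_square between -0.03 and 0.03 m and y of square_knob in the frame of tray_square between -0.03 and 0.03 m and z of square_knob in the frame of tray_square between 0.002 and 0.01 m and x of bow_pull in the frame of tray_bow between -0.03 and 0.03 m and y of bow_pull in the frame of tray_bow between -0.03 and 0.03 m and z of bow_pull in the frame of tray_bow between 0.002 and 0.01 m); the robot touches nothing.
It fails at once if the cup, the glue bottle or the roll is moved more than 25 mm or tipped (distance of any of cup, glue, tape_roll from where it was at the start of the episode above 0.025 m or angle between any of cup, glue, tape_roll's own z axis and vertical above 0.3 rad).
It also fails if it takes over 106 s, if anything falls off the work surface, if the arm or the gripper's body presses on something with over 40 N, if the wrist force passes 120 N, or if a joint passes its speed limit or range.

## Robot

A 6-joint arm with a two-finger parallel gripper is mounted at the origin on the work surface. World frame = base frame: x ahead of the robot, y to its left, z up, the work surface at z = 0. Lengths are in m, angles in rad, forces in N, time in s.
With the tool pointing down it reaches from about 0.375 to 0.9 m from the base axis. Payload 3.1 kg.
Tool frame: the origin (TCP) lies at the very end of the fingers, on their centre line; the grasp point (between the pads) lies 19 mm behind it; z points along the fingers, y is the line along which they close (so a half turn about z gives the same grasp; the last joint's range is limited). The gripper opens to 85 mm and grips with 20 to 120 N. Pads are 22 mm wide; open, the fingers measure 114 mm over their backs; the gripper's body (76 mm by 85 mm) begins 54 mm behind the grasp point. The pads swing forward as they close: fully open they stand 13 mm farther back than shut.
Start: joints at [-1.526, 0.527, 1.433, -0, 1.181, -0.178], TCP at [0.138, -0.61, 0.231] pointing down, gripper open.
Joint ranges: [-3.08, 3.08], [-0.75, 2.2], [0.22, 2.44], [-1.43, 4.57], [0, 2.65], [-2.85, 2.85]. Speed limits (rad/s): [2.79, 2.79, 3.14, 3.14, 3.14, 3.14].

## Interface

Orientations are given as a unit quaternion [w, x, y, z].
In Python, from rig import robot gives the robot as it stands.
- The arm moves only by the shell command python3 -m jog 'ROWS' [FORCE]. ROWS is a JSON object of lists of equal length, an entry for each row: "slide": the shift along the tool's x, y, z in units of 0.15 m (1.0 is 0.15 m), a list of three; "twist": the turn, a rotation vector about the tool's x, y, z in units of 2 pi rad (1.0 is 2 pi rad), a list of three; "grip": the finger opening in mm, from 0 to 85.4. A call has 1 to 12 rows; each row is the pose to reach, as a shift and turn from the pose commanded when the call began, along the tool's axes at that moment, turning the shorter way round; what a row does not reach only later rows make up. A row lasts 1/12 s, in which the tool goes at most 41.7 mm and 7.16 degrees, less where a joint would pass 70% of its speed; a pose out of reach is approached as far as the arm can. A call with a number of a shift or a turn outside -1 to 1 is refused whole. A call with a gripper value outside its range is refused whole. The fingers move at their own pace and stop on an object; FORCE is the grip in N (left out, the last holds). Time passes only in rows, so rows that repeat a pose let the fingers close. It gives the time, the measured TCP pose, the force, the opening and the grip force at its end, in the units of the state.
- robot.read_state(): the state, without advancing time (a new reading comes with each control period).
- robot.grab_frame(name): name is "scene" or "top" or "wrist"; returns a dict with "color" (420x560x3 uint8, red, green, blue), "z_map" (420x560 float32, m along the optical axis (not along the pixel's ray), 0 where there is no reading), "fovy" (degrees; the focal length in pixels is half the picture's height over the tangent of half this angle, whatever the lens; pixels are square), "cx", "cy" (the principal point, pixels), "dist" ([k1, k2, p1, p2, k3] as OpenCV has them; the pictures are not rectified), "pose" (4x4, takes a point from camera to world coordinates). Camera axes: x right, y down, z forward; pixel columns grow to the right and rows downward; lengths in m; the calibration is good to about 2 mm. A picture is of the moment at which its call begins.
- robot.close_job(): hands the job in; it is judged then, once.
The state is a dict: "clock": time; "qpos": joint angles; "dq": joint speeds; "tau": joint torques, N m; "eef_pos": TCP position; "tcp_rot": TCP orientation; "ft_force": force on the tool from outside, world axes, zero at the start; "wrist_torque": the same for the moment, N m; "opening": finger opening in m; "grasp_force": force on a finger pad.
Only numpy, scipy, OpenCV 4.12 (cv2) and the standard library are available. Lean on these libraries where they do the work, as an engineer would, in place of code of your own. Each camera call takes 0.05 s, during which the arm holds its last target. There are 200 camera calls.

## Working session

There is one attempt and no reset: what is moved stays moved. The work goes in short steps, Python scripts to look and compute and a shell command to move; the robot and the scene stay as the last step left them, time stands still between calls to the robot, and variables do not carry over. Pictures are saved under pics/ and viewed, at most 14 in all, crops included, and the job is handed in when it is done.

```bash
mkdir -p pics; ls
cat > h.py <<'E'
import numpy as np, cv2
from rig import robot
def K(f):
    h=f["color"].shape[0]; F=h/2/np.tan(np.radians(f["fovy"])/2)
    return np.array([[F,0,f["cx"]],[0,F,f["cy"]],[0,0,1]])
def save(f,n): cv2.imwrite("pics/"+n,cv2.cvtColor(f["color"],cv2.COLOR_RGB2BGR))
def cloud(f):
    h,w=f["z_map"].shape; u,v=np.meshgrid(np.arange(w),np.arange(h))
    p=cv2.undistortPoints(np.stack([u,v],-1).reshape(-1,1,2).astype(float),K(f),np.array(f["dist"])).reshape(h,w,2)
    P=np.dstack([p,np.ones((h,w))])*f["z_map"][...,None]
    return P@f["pose"][:3,:3].T+f["pose"][:3,3]
E
python3 - <<'E'
from h import *
s=robot.read_state(); print(s)
for n in("scene","top"):
    f=robot.grab_frame(n); save(f,n+"0.png"); np.save(n+"0.npy",f,allow_pickle=True); print(n,f["pose"].round(3).tolist(),f["fovy"],f["dist"])
E
```

```text
pics
{'clock': 0.0, 'qpos': array([-1.52653793e+00,  5.28482979e-01,  1.43392817e+00, -7.35318747e-06,
        1.18136531e+00, -1.78526406e-01]), 'dq': array([-1.91341160e-03,  1.37079286e-04, -8.13630499e-04, -7.56196790e-06,
        7.29227921e-04, -5.86263400e-04]), 'tau': array([-1.70086911e-03, -4.42354524e+01, -1.78026956e+01, -2.67204405e-04,
        8.50843498e-03, -1.19983733e-05]), 'eef_pos': array([ 0.13806975, -0.6088192 ,  0.23031505]), 'tcp_rot': array([-1.08967486e-03,  9.93801531e-01,  1.11163502e-01,  6.98568800e-05]), 'ft_force': array([ 0.28025025, -0.04691824,  0.52549122]), 'wrist_torque': array([-0.03765579, -0.04041911,  0.00064824]), 'grasp_force': 0.0, 'opening': 0.0853680774575033}
scene [[-0.602, 0.52, -0.606, 1.396], [0.798, 0.412, -0.44, 0.58], [0.021, -0.748, -0.663, 0.893], [0.0, 0.0, 0.0, 1.0]] 47.11211781532501 [-0.09043851  0.          0.          0.          0.        ]
top [[-0.022, -0.999, 0.049, 0.543], [-1.0, 0.022, -0.009, 0.012], [0.008, -0.05, -0.999, 1.415], [0.0, 0.0, 0.0, 1.0]] 55.11486643027874 [-0.05774013  0.          0.          0.          0.        ]
```

View pics/top0.png

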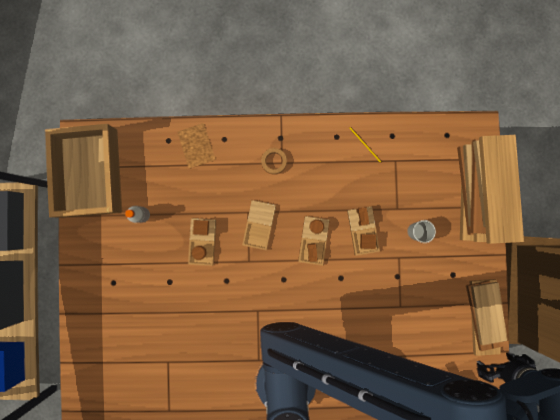

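View pics/scene0.png

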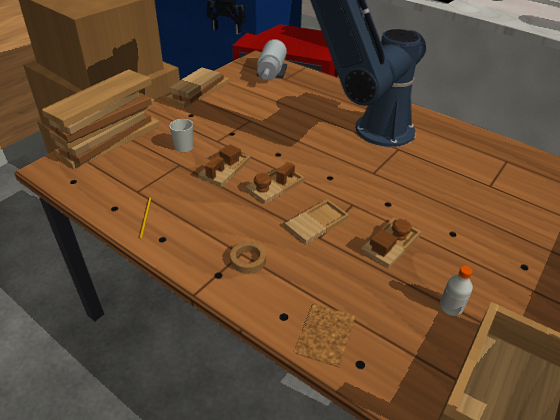

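The top view shows, left to right: tray_square with the round knob in its pocket (200,252), the bare spare (260,225), tray_round with the bow (313,254), and tray_bow with the square knob (369,241). Next I measure these from both depth maps.

```bash
cat > m.py <<'E'
from h import *
def comps(P,lo,hi,amin,step=.001,box=(.35,.75,-.35,.42)):
    m=(P[...,2]>lo)&(P[...,2]<hi)&(P[...,0]>box[0])&(P[...,0]<box[1])&(P[...,1]>box[2])&(P[...,1]<box[3])
    n,l,st,_=cv2.connectedComponentsWithStats(m.astype(np.uint8))
    out=[]
    for i in range(1,n):
        Q=P[l==i]
        if len(Q)<amin: continue
        r=cv2.minAreaRect((Q[:,:2]*1000).astype(np.float32))
        out.append((len(Q),np.round(r[0]).tolist(),np.round(r[1],1).tolist(),round(r[2],1),round(np.median(Q[:,2])*1000,1)))
    return out
E
python3 - <<'E'
from m import *
for n in("top","scene"):
    f=np.load(n+"0.npy",allow_pickle=True).item(); P=cloud(f); z=P[...,2]
    b=P[(P[...,0]>.45)&(P[...,0]<.6)&(np.abs(P[...,1])<.3)][:,2]
    print(n,"zbench",np.percentile(b,[5,25,50]).round(4))
    for lo,hi in((.009,.025),(.035,.07)):
        print(lo)
        for o in comps(P,lo,hi,15): print(o)
E
```

```text
top zbench [-0.0049 -0.0009  0.0037]
0.009
(62, [740.0, 20.0], [62.8, 17.9], 89.0, np.float64(22.2))
(672, [552.0, 82.0], [86.4, 159.9], 77.2, np.float64(14.6))
(529, [525.0, -284.0], [157.3, 88.3], 8.1, np.float64(15.1))
(522, [493.0, -108.0], [86.4, 160.1], 80.4, np.float64(15.2))
(464, [499.0, 282.0], [87.7, 157.3], 85.3, np.float64(14.8))
0.035
(164, [573.0, -276.0], [59.7, 28.3], 8.0, np.float64(56.2))
(236, [547.0, 278.0], [51.6, 49.8], 83.1, np.float64(56.6))
(169, [542.0, -115.0], [46.7, 44.1], 88.6, np.float64(55.9))
(208, [487.0, -292.0], [49.9, 44.5], 88.5, np.float64(47.0))
(147, [455.0, -100.0], [57.8, 27.6], 0.3, np.float64(47.2))
(165, [463.0, 288.0], [44.6, 48.3], 0.3, np.float64(45.8))
scene zbench [-0.0041 -0.0015  0.0025]
0.009
(382, [528.0, -281.0], [166.0, 91.2], 8.6, np.float64(13.8))
(43, [496.0, -275.0], [26.3, 47.9], 51.8, np.float64(14.0))
(28, [456.0, -139.0], [8.7, 46.9], 82.9, np.float64(13.7))
(537, [497.0, -102.0], [89.3, 167.8], 77.2, np.float64(13.9))
(892, [554.0, 85.0], [91.4, 167.4], 78.1, np.float64(13.7))
(51, [446.0, 249.0], [11.5, 61.4], 83.5, np.float64(14.5))
(544, [499.0, 283.0], [88.2, 166.0], 85.4, np.float64(15.5))
(47, [472.0, 290.0], [24.4, 36.0], 9.0, np.float64(13.8))
(110, [742.0, 26.0], [63.6, 15.4], 88.7, np.float64(21.1))
0.035
(203, [491.0, -290.0], [52.4, 52.7], 89.9, np.float64(45.2))
(210, [575.0, -274.0], [66.9, 33.1], 6.4, np.float64(53.5))
(165, [457.0, -97.0], [64.8, 32.4], 5.5, np.float64(44.5))
(204, [549.0, -112.0], [48.2, 46.0], 38.3, np.float64(53.8))
(222, [465.0, 290.0], [46.8, 45.5], 34.9, np.float64(46.1))
(413, [550.0, 280.0], [52.1, 55.1], 85.8, np.float64(56.7))
```

```bash
cat > go.py <<'E'
# usage: go.py x y z [yawdeg]: slide (units) and twist-z needed from the present pose; keeps tool vertical
import sys; from h import *
from scipy.spatial.transform import Rotation as R
s=robot.read_state(); q=s["tcp_rot"]; r=R.from_quat([*q[1:],q[0]])
a=list(map(float,sys.argv[1:])); M=r.as_matrix(); yaw=np.degrees(np.arctan2(M[1,0],M[0,0]))
print("t",round(s["clock"],2),"at",s["eef_pos"].round(4),"yaw",yaw.round(2),"tilt",M[:,2].round(4),"open",round(s["opening"],4),"gf",round(float(s["grasp_force"]),1),"ft",s["ft_force"].round(1))
if a:
    print("slide",(r.inv().apply(np.array(a[:3])-s["eef_pos"])/.15).round(3))
    if len(a)>3:
        t=R.from_euler("z",a[3],degrees=True)*R.from_quat([1,0,0,0])
        print("twist",((r.inv()*t).as_rotvec()/2/np.pi).round(4))
E
python3 -m jog '{"slide":[[0,0,0],[0,0,0],[0,0,0]],"twist":[[0,0,0.0355],[0,0,0.0355],[0,0,0.0355]],"grip":[85,85,85]}' 40
python3 -m jog '{"slide":[[0.53,-0.85,0],[0.53,-0.85,0],[0.53,-0.85,0],[0.53,-0.85,0],[0.53,-0.85,0]],"twist":[[0,0,0],[0,0,0],[0,0,0],[0,0,0],[0,0,0]],"grip":[85,85,85,85,85]}'
python3 go.py 0.46 -0.1 0.23 0
```

```text
clock: 0.35
eef_pos: [0.1381, -0.6091, 0.2307]
tcp_rot: [-0.001, 1.0, -0.001, -0.0]
ft_force: [1.3, 0.8, -0.3]
opening: 0.0847
grasp_force: 0.0
clock: 0.77
eef_pos: [0.2197, -0.4758, 0.2308]
tcp_rot: [-0.003, 1.0, 0.003, -0.0]
ft_force: [-0.6, 0.4, -0.3]
opening: 0.0847
grasp_force: 0.0
t 0.77 at [ 0.2197 -0.4758  0.2308] yaw 0.37 tilt [-0.      0.0065 -1.    ] open 0.0847 gf 0.0 ft [-0.6  0.4 -0.3]
slide [ 1.618 -2.495  0.021]
twist [-0.001  0.     0.001]
```

```bash
python3 -m jog '{"slide":[[0.8,-0.95,0],[0.8,-0.95,0],[0.8,-0.95,0],[0.8,-0.95,0],[0.8,-0.95,0],[0.8,-0.95,0]],"twist":[[0,0,0],[0,0,0],[0,0,0],[0,0,0],[0,0,0],[0,0,0]],"grip":[85,85,85,85,85,85]}' >/dev/null
python3 - <<'E'
from h import *
f=robot.grab_frame("wrist"); np.save("w1.npy",f,allow_pickle=True);save(f,"w1.png");print(f["pose"].round(3).tolist(),f["fovy"])
E
python3 -m jog '{"slide":[[0.5,-0.95,0],[0.5,-0.95,0],[0.5,-0.95,0],[0.5,-0.95,0],[0.5,-0.95,0],[0.5,-0.95,0]],"twist":[[0,0,0],[0,0,0],[0,0,0],[0,0,0],[0,0,0],[0,0,0]],"grip":[85,85,85,85,85,85]}' >/dev/null
python3 -m jog '{"slide":[[0.3,-0.6,0],[0.3,-0.6,0],[0.3,-0.6,0],[0.3,-0.6,0],[0.3,-0.6,0]],"twist":[[0,0,0],[0,0,0],[0,0,0],[0,0,0],[0,0,0]],"grip":[85,85,85,85,85]}' >/dev/null
python3 - <<'E'
from m import *
f=robot.grab_frame("wrist"); np.save("w2.npy",f,allow_pickle=True);save(f,"w2.png")
for n in ("w1","w2"):
    P=cloud(np.load(n+".npy",allow_pickle=True).item())
    print(n)
    for lo,hi in((.012,.022),(.038,.07)):
        for o in comps(P,lo,hi,400): print(lo,o)
E
python3 go.py 0.46 -0.1 0.23 0
```

```text
[[0.007, -0.959, -0.282, 0.41], [-1.0, -0.007, -0.0, -0.337], [-0.002, 0.282, -0.959, 0.374], [0.0, 0.0, 0.0, 1.0]] 61.5781005137388
w1
0.012 (2093, [460.0, -109.0], [77.5, 95.0], 80.4, np.float64(15.6))
0.012 (1457, [474.0, -290.0], [61.1, 86.9], 7.4, np.float64(15.7))
0.038 (2432, [477.0, -292.0], [50.3, 32.2], 86.8, np.float64(47.7))
0.038 (2179, [453.0, -102.0], [60.8, 28.5], 2.6, np.float64(47.5))
w2
0.012 (9083, [551.0, 81.0], [87.8, 159.8], 76.8, np.float64(15.8))
0.012 (5934, [523.0, -283.0], [160.6, 88.0], 8.0, np.float64(15.9))
0.012 (6091, [493.0, -109.0], [86.4, 161.4], 80.3, np.float64(16.0))
0.038 (3192, [573.0, -276.0], [60.3, 29.9], 7.9, np.float64(57.5))
0.038 (2705, [543.0, -117.0], [49.4, 48.7], 89.9, np.float64(57.5))
0.038 (3026, [487.0, -292.0], [51.0, 50.5], 86.1, np.float64(47.8))
0.038 (1834, [453.0, -101.0], [60.4, 28.0], 3.3, np.float64(48.1))
t 2.28 at [ 0.4578 -0.1093  0.2313] yaw -0.07 tilt [ 1.0e-04 -1.3e-03 -1.0e+00] open 0.0851 gf 0.0 ft [ 0.1 -0.1 -0. ]
slide [ 0.015 -0.062  0.008]
twist [ 0.0002 -0.     -0.0002]
```

View pics/w2.png

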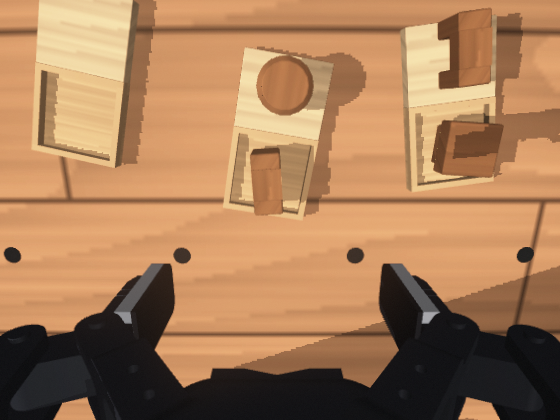

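View pics/w1.png

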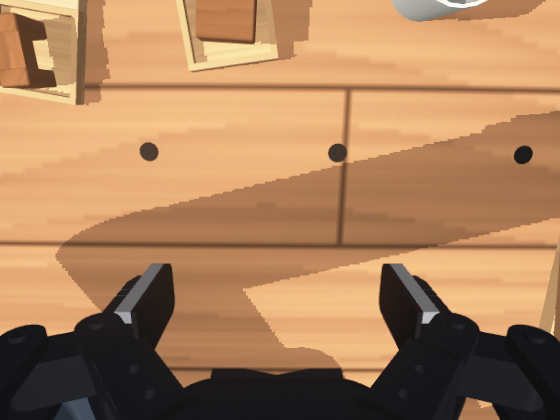

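In w2 the bow sits in tray_round at (267,182) and the square knob in tray_bow at (470,150), with the spare's empty pocket at (80,115). Two wrist positions agree on the heights: rim 16 mm, piece tops 48 mm. Next I grasp the bow.

```bash
python3 -m jog '{"slide":[[-0.032,-0.055,0.9],[-0.032,-0.055,0.9],[-0.032,-0.055,0.9],[-0.032,-0.055,0.9],[-0.032,-0.055,0.9],[-0.032,-0.055,0.9]],"twist":[[0,0,-0.0083],[0,0,-0.0083],[0,0,-0.0083],[0,0,-0.0083],[0,0,-0.0083],[0,0,-0.0083]],"grip":[85,85,85,85,85,85]}' >/dev/null
python3 go.py 0.453 -0.101 0.021 3
python3 -m jog '{"slide":[[0,0,0.2],[0,0,0.35],[0,0,0.45],[0,0,0.5],[0,0,0.5],[0,0,0.5]],"twist":[[0,0,0],[0,0,0],[0,0,0],[0,0,0],[0,0,0],[0,0,0]],"grip":[85,85,85,85,85,85]}' >/dev/null
python3 go.py 0.453 -0.101 0.021 3
python3 - <<'E'
from h import *
f=robot.grab_frame("wrist");save(f,"w3.png")
E
```

```text
t 2.78 at [ 0.4527 -0.1007  0.0958] yaw 2.84 tilt [-1.1e-03  1.0e-04 -1.0e+00] open 0.085 gf 0.0 ft [-0.3  0.1  0.3]
slide [0.002 0.002 0.499]
twist [-0.      0.0002 -0.0005]
t 3.28 at [ 0.454  -0.0999  0.0224] yaw 2.94 tilt [ 0.0022 -0.0012 -1.    ] open 0.0851 gf 0.0 ft [ 0.6 -0.1 -1. ]
slide [-0.007  0.007  0.009]
twist [ 0.0002 -0.0003 -0.0002]
```

View pics/w3.png

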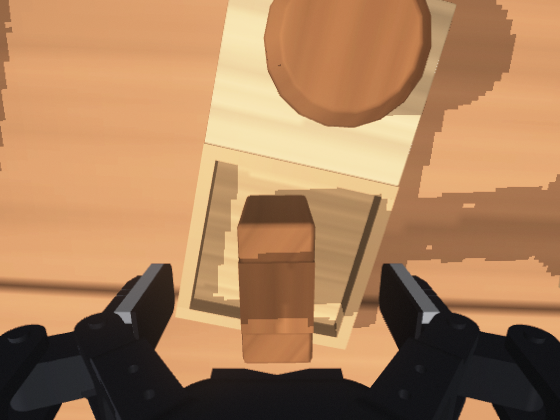

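The bow (277,280) is centred between the pads (about 150 and 400) and aligned with them. I close and lift.

```bash
python3 -m jog '{"slide":[[0,0,0],[0,0,0],[0,0,0],[0,0,0],[0,0,0],[0,0,0],[0,0,0],[0,0,0],[0,0,0],[0,0,0],[0,0,0],[0,0,0]],"twist":[[0,0,0],[0,0,0],[0,0,0],[0,0,0],[0,0,0],[0,0,0],[0,0,0],[0,0,0],[0,0,0],[0,0,0],[0,0,0],[0,0,0]],"grip":[20,20,20,20,20,20,20,20,20,20,20,20]}' 40 
python3 -m jog '{"slide":[[0,0,-0.1],[0,0,-0.3],[0,0,-0.5],[0,0,-0.6],[0,0,-0.6],[0,0,-0.6]],"twist":[[0,0,0],[0,0,0],[0,0,0],[0,0,0],[0,0,0],[0,0,0]],"grip":[20,20,20,20,20,20]}' 
python3 go.py 0.5125 0.0895 0.11 -13
```

```text
clock: 4.33
eef_pos: [0.4531, -0.0989, 0.0217]
tcp_rot: [0.0, 1.0, 0.026, 0.0]
ft_force: [0.0, 0.8, 6.0]
opening: 0.0272
grasp_force: 40.9
clock: 4.83
eef_pos: [0.4533, -0.0989, 0.1119]
tcp_rot: [0.0, 1.0, 0.026, 0.001]
ft_force: [0.1, 0.2, -1.2]
opening: 0.0273
grasp_force: 40.2
t 4.83 at [ 0.4533 -0.0989  0.1119] yaw 2.98 tilt [ 1.7e-03 -8.0e-04 -1.0e+00] open 0.0273 gf 40.2 ft [ 0.1  0.2 -1.2]
slide [ 0.46  -1.234  0.012]
twist [ 0.0001 -0.0003  0.0444]
```

```bash
python3 -m jog '{"slide":[[0.24,-0.62,0],[0.24,-0.62,0],[0.24,-0.62,0],[0.24,-0.62,0]],"twist":[[0,0,0],[0,0,0],[0,0,0],[0,0,0]],"grip":[20,20,20,20]}' >/dev/null
python3 -m jog '{"slide":[[0.24,-0.62,0],[0.24,-0.62,0],[0.24,-0.62,0],[0.24,-0.62,0],[0.24,-0.62,0],[0.24,-0.62,0]],"twist":[[0,0,0.044],[0,0,0.044],[0,0,0.044],[0,0,0.044],[0,0,0.044],[0,0,0.044]],"grip":[20,20,20,20,20,20]}' >/dev/null
python3 go.py 0.515 0.0895 0.023 -13
python3 - <<'E'
from h import *
f=robot.grab_frame("wrist");save(f,"w4.png")
E
```

```text
t 5.67 at [0.514  0.0898 0.1101] yaw -12.83 tilt [-3.2e-03 -4.0e-04 -1.0e+00] open 0.0275 gf 40.2 ft [ 0.9  0.2 -0.8]
slide [0.009 0.    0.581]
twist [0.0002 0.0005 0.0005]
```

View pics/w4.png

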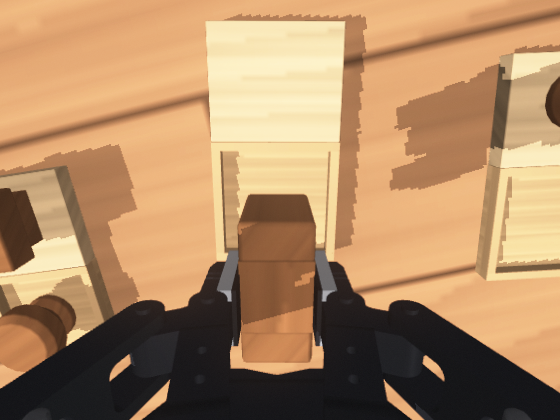

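The bow (277,260) is aligned with the spare pocket (275,200). I lower it, release it and lift off.

```bash
python3 -m jog '{"slide":[[0.01,0,0.2],[0.01,0,0.4],[0.01,0,0.5],[0.01,0,0.55],[0.01,0,0.58],[0.01,0,0.58],[0.01,0,0.58]],"twist":[[0,0,0],[0,0,0],[0,0,0],[0,0,0],[0,0,0],[0,0,0],[0,0,0]],"grip":[20,20,20,20,20,20,20]}'
python3 -m jog '{"slide":[[0,0,0],[0,0,0],[0,0,0],[0,0,0],[0,0,0],[0,0,0],[0,0,-0.2],[0,0,-0.5],[0,0,-0.7],[0,0,-0.7],[0,0,-0.7]],"twist":[[0,0,0],[0,0,0],[0,0,0],[0,0,0],[0,0,0],[0,0,0],[0,0,0],[0,0,0],[0,0,0],[0,0,0],[0,0,0]],"grip":[85,85,85,85,85,85,85,85,85,85,85]}'
python3 go.py 0.4 0.285 0.23 -5
```

```text
clock: 6.3
eef_pos: [0.5171, 0.0897, 0.0249]
tcp_rot: [-0.0, 0.994, -0.112, 0.0]
ft_force: [-1.1, -0.5, 0.0]
opening: 0.0273
grasp_force: 40.2
clock: 7.22
eef_pos: [0.5182, 0.0904, 0.1314]
tcp_rot: [-0.0, 0.994, -0.112, 0.003]
ft_force: [0.5, -0.3, 0.3]
opening: 0.0851
grasp_force: 0.0
t 7.22 at [0.5182 0.0904 0.1314] yaw -12.85 tilt [ 5.3e-03 -2.0e-04 -1.0e+00] open 0.0851 gf 0.0 ft [ 0.5 -0.3  0.3]
slide [-1.053 -1.091 -0.662]
twist [-0.0001 -0.0008 -0.0218]
```

Next is the round knob: I fly there high and look twice.

```bash
python3 -m jog '{"slide":[[-0.53,-0.55,-0.66],[-0.53,-0.55,-0.66],[-0.53,-0.55,-0.66],[-0.53,-0.55,-0.66],[-0.53,-0.55,-0.66],[-0.53,-0.55,-0.66]],"twist":[[0,0,0],[0,0,0],[0,0,0],[0,0,0],[0,0,0],[0,0,0]],"grip":[85,85,85,85,85,85]}' >/dev/null
python3 -c 'from h import *; np.save("w5.npy",robot.grab_frame("wrist"),allow_pickle=True)'
python3 -m jog '{"slide":[[-0.53,-0.55,0],[-0.53,-0.55,0],[-0.53,-0.55,0],[-0.53,-0.55,0],[-0.53,-0.55,0],[-0.53,-0.55,0]],"twist":[[0,0,-0.0218],[0,0,-0.0218],[0,0,-0.0218],[0,0,-0.0218],[0,0,-0.0218],[0,0,-0.0218]],"grip":[85,85,85,85,85,85]}' >/dev/null
python3 - <<'E'
from m import *
f=robot.grab_frame("wrist"); np.save("w6.npy",f,allow_pickle=True);save(f,"w6.png")
for n in ("w5","w6"):
    P=cloud(np.load(n+".npy",allow_pickle=True).item())
    print(n)
    for lo,hi in((.012,.022),(.04,.07)):
        for o in comps(P,lo,hi,400): print(lo,o)
E
python3 go.py 0.46 0.285 0.23 -5
```

```text
w5
0.012 (6629, [534.0, 85.0], [87.2, 124.4], 77.4, np.float64(15.9))
0.012 (3354, [489.0, -86.0], [49.5, 145.8], 82.1, np.float64(15.9))
0.012 (4990, [498.0, 281.0], [87.3, 160.9], 85.7, np.float64(16.0))
0.04 (2334, [517.0, 89.0], [29.1, 58.8], 77.6, np.float64(47.8))
0.04 (3673, [547.0, 277.0], [49.9, 49.9], 85.6, np.float64(57.7))
0.04 (2032, [462.0, 287.0], [49.1, 49.4], 17.1, np.float64(47.7))
w6
0.012 (5866, [488.0, 282.0], [86.7, 140.9], 85.5, np.float64(15.9))
0.012 (1885, [511.0, 91.0], [88.1, 76.6], 77.5, np.float64(15.7))
0.04 (2351, [535.0, 278.0], [50.1, 25.4], 85.8, np.float64(57.6))
0.04 (2301, [512.0, 90.0], [30.4, 50.3], 78.1, np.float64(47.7))
0.04 (2483, [462.0, 287.0], [48.7, 49.6], 85.9, np.float64(47.6))
t 8.32 at [0.3992 0.2852 0.2272] yaw -5.12 tilt [-0.0015 -0.0013 -1.    ] open 0.0852 gf 0.0 ft [ 0.  -0.6 -0.2]
slide [ 0.404 -0.034 -0.02 ]
twist [ 0.0002  0.0002 -0.0003]
```

View pics/w6.png

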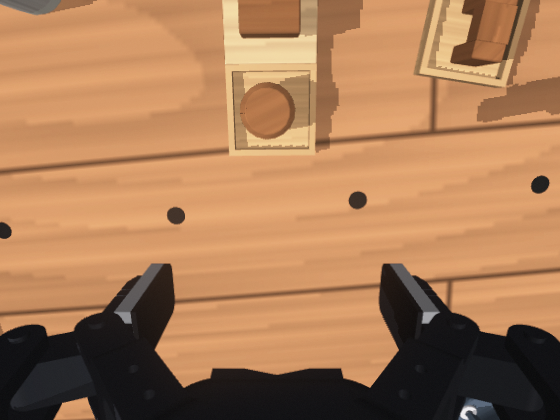

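The bow stands in the spare pocket (490,30), and the round knob is at (267,110). Next I grasp the knob.

```bash
python3 -m jog '{"slide":[[0.416,-0.049,0.3],[0.416,-0.049,0.6],[0.416,-0.049,0.9],[0.416,-0.049,0.9],[0.416,-0.049,0.9],[0.416,-0.049,0.9]],"twist":[[0,0,0],[0,0,0],[0,0,0],[0,0,0],[0,0,0],[0,0,0]],"grip":[85,85,85,85,85,85]}' >/dev/null
python3 go.py 0.462 0.287 0.016 -5
python3 -m jog '{"slide":[[0,0,0.2],[0,0,0.35],[0,0,0.45],[0,0,0.5],[0,0,0.51],[0,0,0.51]],"twist":[[0,0,0],[0,0,0],[0,0,0],[0,0,0],[0,0,0],[0,0,0]],"grip":[85,85,85,85,85,85]}' >/dev/null
python3 go.py 0.462 0.287 0.016 -5
python3 -m jog '{"slide":[[0,0,0],[0,0,0],[0,0,0],[0,0,0],[0,0,0],[0,0,0],[0,0,0],[0,0,0]],"twist":[[0,0,0],[0,0,0],[0,0,0],[0,0,0],[0,0,0],[0,0,0],[0,0,0],[0,0,0]],"grip":[40,40,40,40,40,40,40,40]}' 40 
python3 -m jog '{"slide":[[0,0,-0.1],[0,0,-0.3],[0,0,-0.5],[0,0,-0.7],[0,0,-0.7],[0,0,-0.7]],"twist":[[0,0,0],[0,0,0],[0,0,0],[0,0,0],[0,0,0],[0,0,0]],"grip":[40,40,40,40,40,40]}' 
python3 go.py 0.4565 -0.1028 0.12 -5
```

```text
t 8.82 at [0.4608 0.2865 0.0915] yaw -5.17 tilt [-0.005 -0.002 -1.   ] open 0.0852 gf 0.0 ft [-0.3 -1.4  1.6]
slide [ 0.01  -0.005  0.503]
twist [ 0.0004  0.0008 -0.0005]
t 9.32 at [0.4623 0.2886 0.0184] yaw -5.03 tilt [ 2.5e-03  9.0e-04 -1.0e+00] open 0.0851 gf 0.0 ft [-0.3  0.2 -0.6]
slide [-0.001  0.011  0.016]
twist [-0.0002 -0.0004 -0.0001]
clock: 9.98
eef_pos: [0.4619, 0.2887, 0.0184]
tcp_rot: [-0.0, 0.999, -0.044, 0.001]
ft_force: [-0.8, 0.2, 7.5]
opening: 0.0486
grasp_force: 40.3
clock: 10.48
eef_pos: [0.4624, 0.289, 0.124]
tcp_rot: [-0.001, 0.999, -0.044, 0.002]
ft_force: [-0.5, -0.0, -1.4]
opening: 0.048
grasp_force: 41.5
t 10.48 at [0.4624 0.289  0.124 ] yaw -5.01 tilt [ 0.0047  0.0017 -1.    ] open 0.048 gf 41.5 ft [-0.5 -0.  -1.4]
slide [0.189 2.605 0.022]
twist [-0.0003 -0.0007 -0.    ]
```

```bash
python3 -m jog '{"slide":[[0.063,0.868,0],[0.063,0.868,0],[0.063,0.868,0],[0.063,0.868,0],[0.063,0.868,0]],"twist":[[0,0,0],[0,0,0],[0,0,0],[0,0,0],[0,0,0]],"grip":[40,40,40,40,40]}' >/dev/null
python3 -m jog '{"slide":[[0.063,0.868,0],[0.063,0.868,0],[0.063,0.868,0],[0.063,0.868,0],[0.063,0.868,0]],"twist":[[0,0,0],[0,0,0],[0,0,0],[0,0,0],[0,0,0]],"grip":[40,40,40,40,40]}' >/dev/null
python3 -m jog '{"slide":[[0.063,0.868,0],[0.063,0.868,0],[0.063,0.868,0],[0.063,0.868,0],[0.063,0.868,0],[0.063,0.868,0],[0.063,0.868,0]],"twist":[[0,0,0],[0,0,0],[0,0,0],[0,0,0],[0,0,0],[0,0,0],[0,0,0]],"grip":[40,40,40,40,40,40,40]}' >/dev/null
python3 go.py 0.4565 -0.1028 0.019 -10
python3 - <<'E'
from h import *
f=robot.grab_frame("wrist");save(f,"w7.png")
E
```

```text
t 11.9 at [ 0.4547 -0.1005  0.1215] yaw -4.87 tilt [-0.0018  0.0015 -1.    ] open 0.0483 gf 41.8 ft [0.6 0.  0. ]
slide [0.014 0.015 0.683]
twist [-0.0002  0.0003  0.0142]
```

View pics/w7.png

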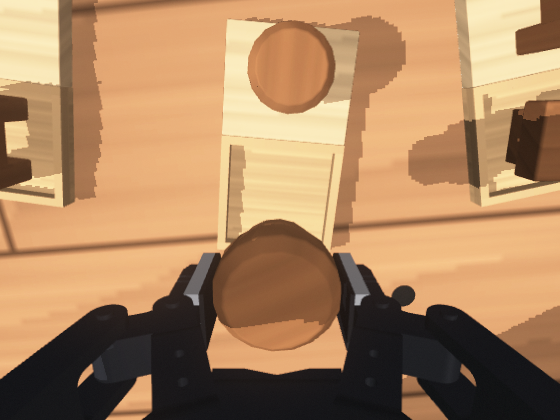

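The knob (278,285) is held upright in front of the emptied tray_round pocket (280,195). I lower and release it, then go to view the square knob.

```bash
python3 -m jog '{"slide":[[0.014,0.015,0.2],[0.014,0.015,0.4],[0.014,0.015,0.55],[0.014,0.015,0.62],[0.014,0.015,0.67],[0.014,0.015,0.68],[0.014,0.015,0.68]],"twist":[[0,0,0.014],[0,0,0.014],[0,0,0.014],[0,0,0.014],[0,0,0.014],[0,0,0.014],[0,0,0.014]],"grip":[40,40,40,40,40,40,40]}'
python3 -m jog '{"slide":[[0,0,0],[0,0,0],[0,0,0],[0,0,0],[0,0,0],[0,0,0],[0,0,-0.2],[0,0,-0.5],[0,0,-0.8],[0,0,-0.8],[0,0,-0.8]],"twist":[[0,0,0],[0,0,0],[0,0,0],[0,0,0],[0,0,0],[0,0,0],[0,0,0],[0,0,0],[0,0,0],[0,0,0],[0,0,0]],"grip":[85,85,85,85,85,85,85,85,85,85,85]}'
python3 go.py 0.4 -0.288 0.2 -4
```

```text
clock: 12.53
eef_pos: [0.4572, -0.1046, 0.0197]
tcp_rot: [-0.0, 0.996, -0.087, -0.0]
ft_force: [0.3, 0.1, -0.1]
opening: 0.0481
grasp_force: 41.8
clock: 13.45
eef_pos: [0.4591, -0.1065, 0.1427]
tcp_rot: [0.001, 0.996, -0.088, 0.004]
ft_force: [-0.5, 0.1, 0.2]
opening: 0.0852
grasp_force: 0.0
t 13.45 at [ 0.4591 -0.1065  0.1427] yaw -10.06 tilt [ 0.0069 -0.0034 -1.    ] open 0.0852 gf 0.0 ft [-0.5  0.1  0.2]
slide [-0.174  1.261 -0.38 ]
twist [ 0.0004 -0.0011 -0.0168]
```

```bash
python3 -m jog '{"slide":[[-0.09,0.63,-0.38],[-0.09,0.63,-0.38],[-0.09,0.63,-0.38],[-0.09,0.63,-0.38],[-0.09,0.63,-0.38]],"twist":[[0,0,0],[0,0,0],[0,0,0],[0,0,0],[0,0,0]],"grip":[85,85,85,85,85]}' >/dev/null
python3 -m jog '{"slide":[[-0.09,0.63,0],[-0.09,0.63,0],[-0.09,0.63,0],[-0.09,0.63,0],[-0.09,0.63,0],[-0.09,0.63,0],[-0.09,0.63,0]],"twist":[[0,0,-0.0168],[0,0,-0.0168],[0,0,-0.0168],[0,0,-0.0168],[0,0,-0.0168],[0,0,-0.0168],[0,0,-0.0168]],"grip":[85,85,85,85,85,85,85]}' >/dev/null
python3 - <<'E'
from m import *
f=robot.grab_frame("wrist"); np.save("w8.npy",f,allow_pickle=True);save(f,"w8.png")
P=cloud(f)
for lo,hi in((.012,.022),(.04,.07)):
        for o in comps(P,lo,hi,400): print(lo,o)
E
python3 go.py 0.487 -0.2915 0.016 -4
```

```text
0.012 (7672, [490.0, -108.0], [88.0, 154.1], 80.2, np.float64(15.8))
0.012 (5501, [501.0, -287.0], [115.4, 87.0], 8.0, np.float64(15.8))
0.04 (3310, [536.0, -117.0], [50.5, 36.3], 89.4, np.float64(57.2))
0.04 (4272, [487.0, -293.0], [50.4, 49.3], 86.0, np.float64(47.8))
0.04 (2816, [457.0, -107.0], [49.9, 48.4], 47.1, np.float64(47.4))
t 14.5 at [ 0.3976 -0.285   0.1963] yaw -3.9 tilt [-0.0011  0.0017 -1.    ] open 0.0854 gf 0.0 ft [-0.9  0.5  0.2]
slide [0.599 0.005 1.201]
twist [-0.0003  0.0002  0.0003]
```

View pics/w8.png

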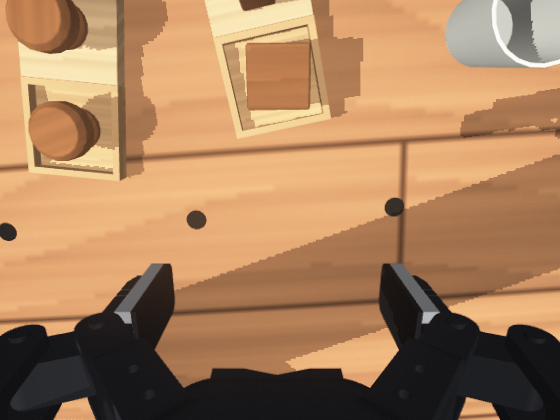

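The round knob stands in its own tray at (65,130), and the square knob is at (278,77), aligned with the tool. Next I grasp it.

```bash
python3 -m jog '{"slide":[[0.6,0.01,0.2],[0.6,0.01,0.5],[0.6,0.01,0.7],[0.6,0.01,0.7],[0.6,0.01,0.7],[0.6,0.01,0.7]],"twist":[[0,0,0],[0,0,0],[0,0,0],[0,0,0],[0,0,0],[0,0,0]],"grip":[85,85,85,85,85,85]}' >/dev/null
python3 -m jog '{"slide":[[0,0,0.2],[0,0,0.35],[0,0,0.45],[0,0,0.49],[0,0,0.49],[0,0,0.49]],"twist":[[0,0,0],[0,0,0],[0,0,0],[0,0,0],[0,0,0],[0,0,0]],"grip":[85,85,85,85,85,85]}' >/dev/null
python3 go.py 0.487 -0.292 0.017 -4
python3 -m jog '{"slide":[[0,0,0],[0,0,0],[0,0,0],[0,0,0],[0,0,0],[0,0,0],[0,0,0],[0,0,0]],"twist":[[0,0,0],[0,0,0],[0,0,0],[0,0,0],[0,0,0],[0,0,0],[0,0,0],[0,0,0]],"grip":[40,40,40,40,40,40,40,40]}' 40 
python3 -m jog '{"slide":[[0,0,-0.1],[0,0,-0.3],[0,0,-0.5],[0,0,-0.7],[0,0,-0.7],[0,0,-0.7]],"twist":[[0,0,0],[0,0,0],[0,0,0],[0,0,0],[0,0,0],[0,0,0]],"grip":[40,40,40,40,40,40]}' 
python3 go.py 0.461 0.284 0.122 -4.4
```

```text
t 15.5 at [ 0.4877 -0.2953  0.02  ] yaw -4.02 tilt [ 0.0017 -0.0016 -1.    ] open 0.0851 gf 0.0 ft [-0.5 -0.9  0.1]
slide [-0.006 -0.022  0.02 ]
twist [ 0.0002 -0.0003 -0.0001]
clock: 16.17
eef_pos: [0.4879, -0.2952, 0.0197]
tcp_rot: [0.001, 0.999, -0.035, 0.001]
ft_force: [-0.0, 1.0, 7.3]
opening: 0.0493
grasp_force: 42.8
clock: 16.67
eef_pos: [0.4883, -0.2956, 0.1254]
tcp_rot: [0.002, 0.999, -0.035, 0.002]
ft_force: [-0.1, -0.1, -0.4]
opening: 0.0497
grasp_force: 41.9
t 16.67 at [ 0.4883 -0.2956  0.1254] yaw -4.0 tilt [ 0.0035 -0.0032 -1.    ] open 0.0497 gf 41.9 ft [-0.1 -0.1 -0.4]
slide [-0.451 -3.842  0.009]
twist [ 0.0005 -0.0006  0.0011]
```

```bash
python3 -m jog '{"slide":[[-0.113,-0.96,0],[-0.113,-0.96,0],[-0.113,-0.96,0],[-0.113,-0.96,0],[-0.113,-0.96,0]],"twist":[[0,0,0],[0,0,0],[0,0,0],[0,0,0],[0,0,0]],"grip":[40,40,40,40,40]}' >/dev/null
python3 -m jog '{"slide":[[-0.113,-0.96,0],[-0.113,-0.96,0],[-0.113,-0.96,0],[-0.113,-0.96,0],[-0.113,-0.96,0]],"twist":[[0,0,0],[0,0,0],[0,0,0],[0,0,0],[0,0,0]],"grip":[40,40,40,40,40]}' >/dev/null
python3 -m jog '{"slide":[[-0.113,-0.96,0],[-0.113,-0.96,0],[-0.113,-0.96,0],[-0.113,-0.96,0],[-0.113,-0.96,0]],"twist":[[0,0,0],[0,0,0],[0,0,0],[0,0,0],[0,0,0]],"grip":[40,40,40,40,40]}' >/dev/null
python3 -m jog '{"slide":[[-0.113,-0.96,0],[-0.113,-0.96,0],[-0.113,-0.96,0],[-0.113,-0.96,0],[-0.113,-0.96,0],[-0.113,-0.96,0],[-0.113,-0.96,0]],"twist":[[0,0,0],[0,0,0],[0,0,0],[0,0,0],[0,0,0],[0,0,0],[0,0,0]],"grip":[40,40,40,40,40,40,40]}' >/dev/null
python3 go.py 0.461 0.284 0.02 -4.4
python3 - <<'E'
from h import *
f=robot.grab_frame("wrist");save(f,"w9.png")
E
```

```text
t 18.5 at [0.4603 0.2828 0.1226] yaw -4.08 tilt [-0.0012 -0.0012 -1.    ] open 0.0496 gf 42.1 ft [ 0.1 -0.2 -0.5]
slide [ 0.005 -0.009  0.684]
twist [0.0002 0.0002 0.0009]
```

View pics/w9.png

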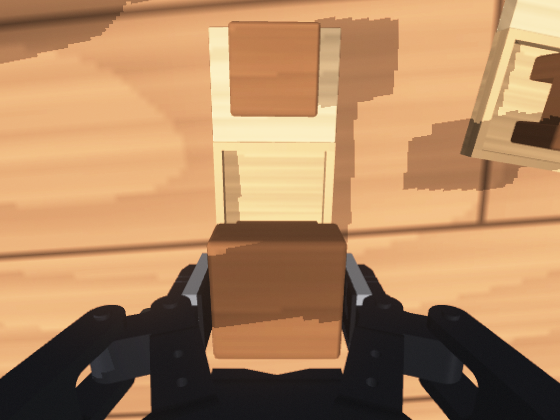

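The square knob (277,290) is held straight in front of the tray_square pocket (273,190). I lower and release it, then return to the bow.

```bash
python3 -m jog '{"slide":[[0.01,-0.01,0.2],[0.01,-0.01,0.4],[0.01,-0.01,0.55],[0.01,-0.01,0.62],[0.01,-0.01,0.67],[0.01,-0.01,0.69],[0.01,-0.01,0.69]],"twist":[[0,0,0],[0,0,0],[0,0,0],[0,0,0],[0,0,0],[0,0,0],[0,0,0]],"grip":[40,40,40,40,40,40,40]}'
python3 -m jog '{"slide":[[0,0,0],[0,0,0],[0,0,0],[0,0,0],[0,0,0],[0,0,0],[0,0,-0.2],[0,0,-0.5],[0,0,-0.8],[0,0,-0.9],[0,0,-0.9]],"twist":[[0,0,0],[0,0,0],[0,0,0],[0,0,0],[0,0,0],[0,0,0],[0,0,0],[0,0,0],[0,0,0],[0,0,0],[0,0,0]],"grip":[85,85,85,85,85,85,85,85,85,85,85]}'
python3 go.py 0.44 0.09 0.2 -12.5
```

```text
clock: 19.13
eef_pos: [0.4621, 0.2852, 0.0204]
tcp_rot: [0.0, 0.999, -0.035, 0.0]
ft_force: [-0.1, 0.4, -1.1]
opening: 0.0491
grasp_force: 42.2
clock: 20.05
eef_pos: [0.4648, 0.2874, 0.1602]
tcp_rot: [-0.002, 0.999, -0.035, 0.005]
ft_force: [0.9, 0.1, -0.1]
opening: 0.085
grasp_force: 0.0
t 20.05 at [0.4648 0.2874 0.1602] yaw -3.99 tilt [ 0.0108  0.004  -0.9999] open 0.085 gf 0.0 ft [ 0.9  0.1 -0.1]
slide [-0.071  1.323 -0.273]
twist [-0.0009 -0.0016  0.0236]
```

```bash
python3 -m jog '{"slide":[[-0.04,0.66,-0.26],[-0.04,0.66,-0.26],[-0.04,0.66,-0.26],[-0.04,0.66,-0.26],[-0.04,0.66,-0.26]],"twist":[[0,0,0],[0,0,0],[0,0,0],[0,0,0],[0,0,0]],"grip":[85,85,85,85,85]}' >/dev/null
python3 -m jog '{"slide":[[-0.04,0.66,0],[-0.04,0.66,0],[-0.04,0.66,0],[-0.04,0.66,0],[-0.04,0.66,0],[-0.04,0.66,0],[-0.04,0.66,0]],"twist":[[0,0,0.0236],[0,0,0.0236],[0,0,0.0236],[0,0,0.0236],[0,0,0.0236],[0,0,0.0236],[0,0,0.0236]],"grip":[85,85,85,85,85,85,85]}' >/dev/null
python3 - <<'E'
from m import *
f=robot.grab_frame("wrist"); save(f,"w10.png")
P=cloud(f)
for lo,hi in((.012,.022),(.04,.07)):
        for o in comps(P,lo,hi,400): print(lo,o)
E
python3 go.py 0.517 0.0895 0.0215 -12.5
```

```text
0.012 (6978, [530.0, 86.0], [86.8, 116.6], 77.2, np.float64(15.8))
0.012 (7026, [481.0, -106.0], [88.2, 136.1], 80.4, np.float64(15.9))
0.012 (6163, [498.0, 281.0], [87.8, 160.2], 85.7, np.float64(15.8))
0.04 (1828, [529.0, -112.0], [48.1, 21.0], 74.8, np.float64(56.7))
0.04 (2896, [518.0, 89.0], [27.9, 60.0], 77.6, np.float64(47.9))
0.04 (3621, [547.0, 274.0], [46.8, 50.5], 85.2, np.float64(57.5))
0.04 (2970, [458.0, -105.0], [48.1, 49.2], 79.2, np.float64(47.6))
0.04 (3339, [461.0, 284.0], [51.9, 49.9], 85.8, np.float64(47.8))
t 21.1 at [0.4358 0.0906 0.1936] yaw -12.39 tilt [-2.e-04  3.e-04 -1.e+00] open 0.0847 gf 0.0 ft [0.3 0.6 0.4]
slide [ 0.53  -0.109  1.147]
twist [-0.      0.      0.0003]
```

View pics/w10.png

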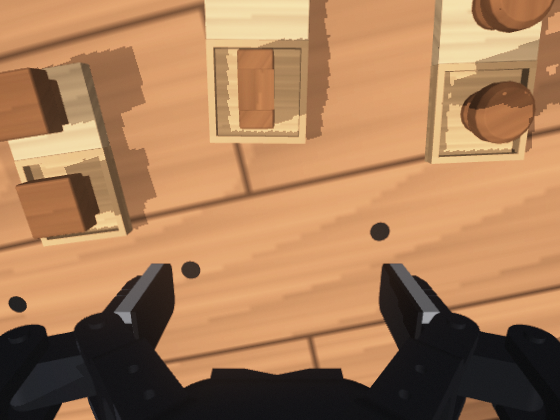

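The square knob stands in its pocket (57,205), the round knob in its own (497,112), and the bow in the spare (257,90). Next I fetch the bow.

```bash
python3 -m jog '{"slide":[[0.53,-0.11,0.2],[0.53,-0.11,0.5],[0.53,-0.11,0.65],[0.53,-0.11,0.65],[0.53,-0.11,0.65],[0.53,-0.11,0.65]],"twist":[[0,0,0],[0,0,0],[0,0,0],[0,0,0],[0,0,0],[0,0,0]],"grip":[85,85,85,85,85,85]}' >/dev/null
python3 -m jog '{"slide":[[0,0,0.2],[0,0,0.35],[0,0,0.45],[0,0,0.49],[0,0,0.49],[0,0,0.49]],"twist":[[0,0,0],[0,0,0],[0,0,0],[0,0,0],[0,0,0],[0,0,0]],"grip":[85,85,85,85,85,85]}' >/dev/null
python3 go.py 0.517 0.0895 0.0215 -12.5
python3 -m jog '{"slide":[[0,0,0],[0,0,0],[0,0,0],[0,0,0],[0,0,0],[0,0,0],[0,0,0],[0,0,0],[0,0,0],[0,0,0]],"twist":[[0,0,0],[0,0,0],[0,0,0],[0,0,0],[0,0,0],[0,0,0],[0,0,0],[0,0,0],[0,0,0],[0,0,0]],"grip":[20,20,20,20,20,20,20,20,20,20]}' 40 
python3 -m jog '{"slide":[[0,0,-0.1],[0,0,-0.3],[0,0,-0.5],[0,0,-0.7],[0,0,-0.7],[0,0,-0.7]],"twist":[[0,0,0],[0,0,0],[0,0,0],[0,0,0],[0,0,0],[0,0,0]],"grip":[20,20,20,20,20,20]}' 
python3 go.py 0.486 -0.288 0.13 8
```

```text
t 22.1 at [0.5174 0.0884 0.0246] yaw -12.48 tilt [ 2.3e-03 -1.0e-04 -1.0e+00] open 0.0848 gf 0.0 ft [ 0.1  0.  -0.2]
slide [-0.004 -0.007  0.02 ]
twist [-0.0001 -0.0004  0.    ]
clock: 22.93
eef_pos: [0.5172, 0.0882, 0.0234]
tcp_rot: [-0.0, 0.994, -0.109, 0.0]
ft_force: [-0.4, -0.6, 5.5]
opening: 0.0275
grasp_force: 40.6
clock: 23.43
eef_pos: [0.518, 0.0882, 0.1293]
tcp_rot: [-0.0, 0.994, -0.109, 0.002]
ft_force: [-0.8, -0.6, -0.4]
opening: 0.0272
grasp_force: 39.9
t 23.43 at [0.518  0.0882 0.1293] yaw -12.5 tilt [ 3.9e-03 -2.0e-04 -1.0e+00] open 0.0272 gf 39.9 ft [-0.8 -0.6 -0.4]
slide [ 0.335  2.494 -0.005]
twist [ 0.     -0.0006 -0.057 ]
```

```bash
python3 -m jog '{"slide":[[0.112,0.83,0],[0.112,0.83,0],[0.112,0.83,0],[0.112,0.83,0],[0.112,0.83,0]],"twist":[[0,0,0],[0,0,0],[0,0,0],[0,0,0],[0,0,0]],"grip":[20,20,20,20,20]}' >/dev/null
python3 -m jog '{"slide":[[0.112,0.83,0],[0.112,0.83,0],[0.112,0.83,0],[0.112,0.83,0],[0.112,0.83,0]],"twist":[[0,0,0],[0,0,0],[0,0,0],[0,0,0],[0,0,0]],"grip":[20,20,20,20,20]}' >/dev/null
python3 -m jog '{"slide":[[0.112,0.83,0],[0.112,0.83,0],[0.112,0.83,0],[0.112,0.83,0],[0.112,0.83,0],[0.112,0.83,0],[0.112,0.83,0],[0.112,0.83,0]],"twist":[[0,0,-0.057],[0,0,-0.057],[0,0,-0.057],[0,0,-0.057],[0,0,-0.057],[0,0,-0.057],[0,0,-0.057],[0,0,-0.057]],"grip":[20,20,20,20,20,20,20,20]}' >/dev/null
python3 go.py 0.4862 -0.288 0.024 8
python3 - <<'E'
from h import *
f=robot.grab_frame("wrist");save(f,"w11.png")
E
```

```text
t 24.93 at [ 0.485  -0.2844  0.1274] yaw 8.14 tilt [-0.0016  0.0019 -1.    ] open 0.0273 gf 40.1 ft [-0.5 -0.6 -0.3]
slide [0.005 0.026 0.69 ]
twist [-0.0003  0.0002  0.0004]
```

View pics/w11.png

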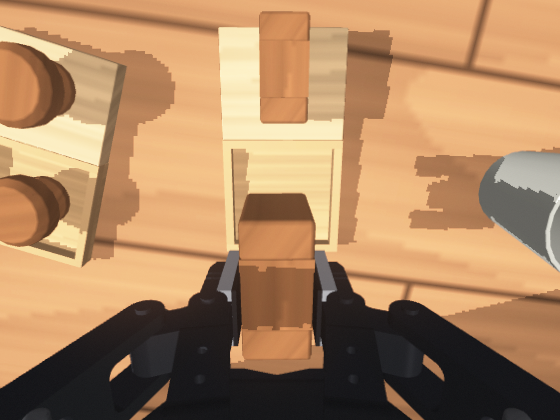

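The bow (277,260) lines up with the tray_bow pocket (283,195). The cup on the right is clear. I lower, release and retreat, then check.

```bash
python3 -m jog '{"slide":[[0.005,0.026,0.2],[0.005,0.026,0.4],[0.005,0.026,0.55],[0.005,0.026,0.62],[0.005,0.026,0.67],[0.005,0.026,0.69],[0.005,0.026,0.69]],"twist":[[0,0,0],[0,0,0],[0,0,0],[0,0,0],[0,0,0],[0,0,0],[0,0,0]],"grip":[20,20,20,20,20,20,20]}'
python3 -m jog '{"slide":[[0,0,0],[0,0,0],[0,0,0],[0,0,0],[0,0,0],[0,0,0],[0,0,-0.2],[0,0,-0.5],[0,0,-0.8],[0,0,-0.9],[0,0,-0.9]],"twist":[[0,0,0],[0,0,0],[0,0,0],[0,0,0],[0,0,0],[0,0,0],[0,0,0],[0,0,0],[0,0,0],[0,0,0],[0,0,0]],"grip":[85,85,85,85,85,85,85,85,85,85,85]}'
python3 -m jog '{"slide":[[-0.6,-0.3,-0.4],[-0.6,-0.3,-0.4],[-0.6,-0.3,-0.4],[-0.6,-0.3,-0.4],[-0.6,-0.3,-0.4],[-0.6,-0.3,-0.4],[-0.6,-0.3,-0.4],[-0.6,-0.3,-0.4]],"twist":[[0,0,0],[0,0,0],[0,0,0],[0,0,0],[0,0,0],[0,0,0],[0,0,0],[0,0,0]],"grip":[85,85,85,85,85,85,85,85]}'
python3 - <<'E'
from m import *
for n in("wrist","scene"):
    f=robot.grab_frame(n); save(f,n+"_end.png")
    P=cloud(f)
    for lo,hi in((.012,.022),(.038,.07)):
        for o in comps(P,lo,hi,100 if n=="scene" else 400): print(n,lo,o)
E
```

```text
clock: 25.57
eef_pos: [0.4868, -0.2909, 0.0244]
tcp_rot: [0.0, 0.998, 0.07, 0.0]
ft_force: [0.8, -0.1, -1.0]
opening: 0.0274
grasp_force: 40.1
clock: 26.48
eef_pos: [0.4894, -0.2936, 0.165]
tcp_rot: [0.004, 0.998, 0.07, 0.004]
ft_force: [1.3, -0.5, -0.9]
opening: 0.0852
grasp_force: 0.0
clock: 27.15
eef_pos: [0.3918, -0.2594, 0.2185]
tcp_rot: [-0.0, 0.998, 0.07, -0.0]
ft_force: [-0.3, 0.3, 0.3]
opening: 0.0851
grasp_force: 0.0
wrist 0.012 (6155, [479.0, -106.0], [87.7, 132.0], 80.2, np.float64(15.8))
wrist 0.012 (4985, [499.0, -288.0], [110.5, 85.5], 8.1, np.float64(15.9))
wrist 0.038 (2500, [487.0, -291.0], [58.7, 28.3], 8.1, np.float64(47.8))
wrist 0.038 (2780, [458.0, -106.0], [48.6, 49.9], 7.6, np.float64(47.4))
scene 0.012 (301, [528.0, -280.0], [167.6, 89.3], 7.5, np.float64(14.5))
scene 0.012 (314, [513.0, -107.0], [86.9, 130.2], 80.7, np.float64(14.3))
scene 0.012 (731, [556.0, 84.0], [88.9, 162.6], 76.5, np.float64(14.1))
scene 0.012 (472, [500.0, 283.0], [87.4, 164.9], 85.9, np.float64(15.4))
scene 0.038 (132, [489.0, -288.0], [66.1, 30.8], 12.7, np.float64(45.2))
scene 0.038 (202, [578.0, -273.0], [62.2, 31.9], 7.5, np.float64(54.3))
scene 0.038 (146, [462.0, -102.0], [45.6, 46.5], 75.1, np.float64(44.8))
scene 0.038 (202, [549.0, -112.0], [48.5, 46.0], 38.3, np.float64(53.5))
scene 0.038 (281, [464.0, 288.0], [48.3, 53.9], 86.0, np.float64(46.8))
scene 0.038 (407, [550.0, 280.0], [53.7, 55.6], 83.2, np.float64(56.8))
```

View pics/scene_end.png

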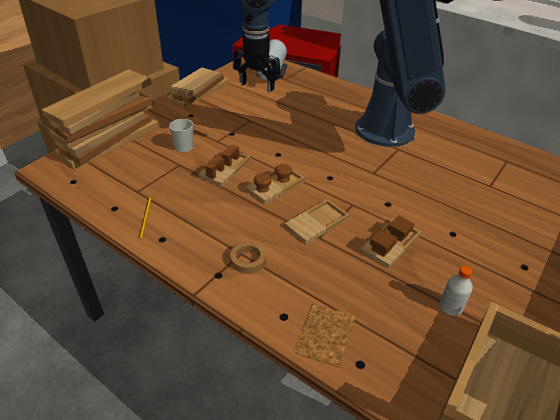

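All three pieces sit beside their samples at (222,155), (283,172) and (402,226). The spare (317,220) is empty, the bystanders have not moved, and the tops measure 47–48 mm.

```bash
python3 -c 'from rig import robot; print(robot.close_job())'
```

```text
the job is handed in; nothing more can be done
None
```

The job is handed in: all three pieces measured upright and within about 5 mm of centre in their matching pockets, the spare is empty, and the cup, bottle and roll look unmoved in the final picture; the hand-in gave no verdict.

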